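# Pack out the carver's clamp with the right pad

## Task

Clamp the wood blank for carving: its clamping jaw has too little travel to reach it, so choose the one of the three rubber-faced pads whose thickness lets the jaw close the gap, backing the jaw off first if it leaves too little room. Stand the pad upright on the board, centred between blank and jaw with its rubber face towards the blank, then slide the jaw up until stop, blank, pad and jaw touch one another with no play, and let go. Leave the other two pads and everything else on the bench where they are.

Things in the scene. Friction and masses are not known exactly. Their poses are not given: they have to be found in the camera images.
- board: grey laminated clamping board fixed to the bench, 130 mm (x) by 350 mm (y), 18 mm thick; origin: centre of its underside; the jaw slides along its y. In y order on it: jaw (negative y), gap, blank, stop (positive y)
- jaw (a joint): sliding jaw, dark wood, position in m: 0 fully backed off, 0.024 fully forward, towards the blank; sliding friction about 4 N, stays where left. Jaw body 100 mm wide (board x), 85 mm deep, 34 mm high above the board
- jaw_face (a point): centre of the jaw's face that looks at the blank, 17 mm above the board; axes parallel to the board's, moves with the jaw. The board's y of it is -60 mm plus the jaw position
- jaw_handle (a point): point to grip on the jaw's handle, an upright wooden fin 50 mm long (board x), 20 mm thick (board y), from 34 to 80 mm above the board top; the point is 62 mm above the board top, on the fin's centre, 65 mm behind the jaw face
- stop_face (a point): centre of the face of the fixed stop that looks at the blank, 17 mm above the board, axes parallel to the board's; the stop is a dark wood batten 120 mm wide (board x), 28 mm thick, 34 mm high, screwed on at a different place each time
- blank: loose carving blank, light wood, 100 mm wide (x), 115 mm long (y), 34 mm high (38 mm with the flower carved on top); origin: centre of its underside; lies on the board against the stop or within 2 mm of it, axes parallel to the board's. About 250 g
- pad_thin: thinnest clamping pad, 24 mm thick (y): wood block 82 (x) by 16 mm, 40 high, with a rubber plate 8 thick, 100 long, 40 high on one long face (9 mm past the wood at both ends). On the wood a grip rib 66 long, 16 thick, 40 to 76 mm up, centred at y = -4 mm. Origin: underside centre of wood plus rubber; y points out of the rubber; z up. Starts upright, any yaw. 98 g
- pad_mid: middle clamping pad, 40 mm thick (y): wood block 82 (x) by 32 mm, 40 high, with a rubber plate 8 thick, 100 long, 40 high on one long face (9 mm past the wood at both ends). On the wood a grip rib 66 long, 16 thick, 40 to 76 mm up, centred at y = -4 mm. Origin: underside centre of wood plus rubber; y points out of the rubber; z up. Starts upright, any yaw. 124 g
- pad_thick: thickest clamping pad, 56 mm thick (y): wood block 82 (x) by 48 mm, 40 high, with a rubber plate 8 thick, 100 long, 40 high on one long face (9 mm past the wood at both ends). On the wood a grip rib 66 long, 16 thick, 40 to 76 mm up, centred at y = -4 mm. Origin: underside centre of wood plus rubber; y points out of the rubber; z up. Starts upright, any yaw. 150 g
- mallet: carver's mallet of light wood standing upright on its head, 90 mm in diameter to 100 mm high, thin handle above, 220 mm high in all; origin: centre of its underside; not to be disturbed
- chisel_a: carving chisel lying flat, 230 mm long, handle 26 mm thick towards its -x; origin on the bench near its middle; not to be disturbed
- chisel_b: carving chisel like the other with a broader blade; not to be disturbed
- cast: plaster cast 110 by 170 mm, 105 mm high, beyond the board; origin: centre of its underside; not to be disturbed
Mind the look-alikes: they are no part of the job. What is shaped like the pad_mid but purple is not meant.

How it is judged:
At the end, for the whole second after the job is handed in: One pad upright on the board, within 20 mm of its centre line, rubber to the blank; blank flat, square, at the stop (4 mm) and within 25 mm of the centre line; play between stop, blank, pad and jaw under 3 mm in all; pad, blank at rest; the other two pads within 30 mm of their starts (z of blank in the frame of board between 0.013 and 0.023 m and x of blank in the frame of board between -0.025 and 0.025 m and y of blank in the frame of stop_face between -0.0615 and -0.0535 m and angle between blank's own z axis and vertical below 0.08 rad and angle between the y axis of blank and the y axis of board, either way round below 0.08 rad and linear speed of blank below 0.02 m/s and ((z of pad_thin in the frame of board between 0.013 and 0.023 m and x of pad_thin in the frame of board between -0.02 and 0.02 m and angle between pad_thin's own z axis and vertical below 0.1 rad and angle between the y axis of pad_thin and the y axis of board, either way round below 0.1 rad and y of stop_face in the frame of pad_thin above 0.05 m and y of pad_thin in the frame of jaw_face between 0.008 and 0.016 m and y of stop_face in the frame of jaw_face below 0.142 m and linear speed of pad_thin below 0.02 m/s and distance of each of pad_mid, pad_thick from where it was at the start of the episode below 0.03 m) or (z of pad_mid in the frame of board between 0.013 and 0.023 m and x of pad_mid in the frame of board between -0.02 and 0.02 m and angle between pad_mid's own z axis and vertical below 0.1 rad and angle between the y axis of pad_mid and the y axis of board, either way round below 0.1 rad and y of stop_face in the frame of pad_mid above 0.05 m and y of pad_mid in the frame of jaw_face between 0.016 and 0.024 m and y of stop_face in the frame of jaw_face below 0.158 m and linear speed of pad_mid below 0.02 m/s and distance of each of pad_thin, pad_thick from where it was at the start of the episode below 0.03 m) or (z of pad_thick in the frame of board between 0.013 and 0.023 m and x of pad_thick in the frame of board between -0.02 and 0.02 m and angle between pad_thick's own z axis and vertical below 0.1 rad and angle between the y axis of pad_thick and the y axis of board, either way round below 0.1 rad and y of stop_face in the frame of pad_thick above 0.05 m and y of pad_thick in the frame of jaw_face between 0.024 and 0.032 m and y of stop_face in the frame of jaw_face below 0.174 m and linear speed of pad_thick below 0.02 m/s and distance of each of pad_thin, pad_mid from where it was at the start of the episode below 0.03 m))); the robot touches nothing.
It fails at once if the mallet is pushed or lifted more than 20 mm from its place or tipped (distance of mallet from where it was at the start of the episode above 0.02 m or angle between mallet's own z axis and vertical above 0.3 rad).
It fails at once if the narrow chisel is pushed or lifted more than 20 mm from its place (distance of chisel_a from where it was at the start of the episode above 0.02 m).
It fails at once if the broad chisel is pushed or lifted more than 20 mm from its place (distance of chisel_b from where it was at the start of the episode above 0.02 m).
It fails at once if the plaster cast is pushed or lifted more than 20 mm from its place (distance of cast from where it was at the start of the episode above 0.02 m).
It also fails if it takes over 67 s, if anything falls off the work surface, if the arm or the gripper's body presses on something with over 40 N, if the wrist force passes 120 N, or if a joint passes its speed limit or range.

## Robot

A 6-joint arm with a two-finger parallel gripper is mounted at the origin on the work surface. World frame = base frame: x ahead of the robot, y to its left, z up, the work surface at z = 0. Lengths are in m, angles in rad, forces in N, time in s.
With the tool pointing down it reaches from about 0.425 to 0.95 m from the base axis. Payload 3.5 kg.
Tool frame: the origin (TCP) lies midway between the tips of the shut fingers; the grasp point (between the pads) lies ctrl.grasp_offset behind it (ctrl.grasp_offset is the distance from the TCP to the grasp point, in m); x points along the fingers, y is the direction in which the jaws open and shut, and the axes are right-handed (so a half turn about x gives the same grasp; the last joint's range is limited). The gripper opens to 85 mm and grips with 20 to 120 N. Pads are 22 mm wide; open, the fingers measure 114 mm over their backs; the gripper's body (76 mm by 85 mm) begins 54 mm behind the grasp point. The pads swing forward as they close: fully open they stand 13 mm farther back than shut.
Start: joints at [-1.476, 0.286, 1.577, -0, 1.279, -0.15], TCP at [0.164, -0.655, 0.231] pointing down, gripper open.
Joint ranges: [-2.77, 2.77], [-0.9, 2.22], [0.21, 2.48], [-1.53, 4.67], [0.24, 2.81], [-2.84, 2.84]. Speed limits (rad/s): [2.79, 2.79, 3.14, 3.14, 3.14, 3.14].

## Interface

Orientations are given as a unit quaternion [x, y, z, w].
In Python, from plant import readout, read_camera, sign_off, ctrl gives the robot as it stands.
- The arm moves only by the tool drive_tool, never from a script. Its argument "steps" is a list of rows, each a list of 5 numbers: the shift along the tool's x, y, z in cm, then the turn about the tool's x in degrees, then the opening, from 0 (shut) to 1 (fully open). A call has 1 to 10 rows; each row shifts and turns the commanded pose from where the row before left it, along the tool's axes as they then stand; what a row does not reach is not made up. A row lasts 1/10 s, in which the tool goes at most 50 mm and 8.59 degrees, less where a joint would pass 70% of its speed; a pose out of reach is approached as far as the arm can. A call is refused whole if a number of a shift passes 5 or a number of a turn 8.59, either way. A call with a gripper value outside its range is refused whole. The fingers move at their own pace and stop on an object; "force" is the grip in N (left out, the last holds). Time passes only in rows, so rows that do not move let the fingers close. It gives the time, the measured TCP pose, the force and the opening at its end, in the units of the state.
- readout.get_state(): the state, without advancing time (a new reading comes with each control period).
- read_camera(name): name is "side" or "top" or "wrist"; returns a dict with "frame" (420x560x3 uint8, red, green, blue), "vertical_fov" (degrees; the focal length in pixels is half the picture's height over the tangent of half this angle, whatever the lens; pixels are square), "cx", "cy" (the principal point, pixels), "eye" and "orientation" of the camera in the world. Camera axes: x right, y up, looking along -z (the intrinsics and any distortion apply to the point x, -y, -z); pixel columns grow to the right and rows downward; lengths in m; the calibration is good to about 2 mm. The wrist camera is an equidistant fisheye: a pixel r from the principal point sees the ray r / f radians off the axis. A picture is of the moment at which its call begins. There is no depth.
- sign_off(): hands the job in, once; it reports no verdict.
The state is a dict: "time": time; "qpos": joint angles; "dq": joint speeds; "joint_efforts": joint torques, N m; "eef_pos": TCP position; "tcp_rot": TCP orientation; "contact_force": force on the tool from outside, world axes, zero at the start; "wrist_torque": the same for the moment, N m; "opening": opening from 0.0 (shut) to 1.0 (fully open).
Only numpy, scipy, OpenCV 4.12 (cv2) and the standard library are available. Lean on these libraries where they do the work, as an engineer would, in place of code of your own. Each camera call takes 0.05 s, during which the arm holds its last target. There are 200 camera calls.

## Working session

There is one attempt and no reset: what is moved stays moved. The work goes in short steps, Python scripts to look and compute and a tool call to move; the robot and the scene stay as the last step left them, time stands still between calls to the robot, and variables do not carry over. Pictures are saved under pics/ and viewed, about 8 in all and at most 12, crops included, and the job is handed in when it is done.

Besides the shell and the picture viewer there is one more tool, called as name(argument=value, ...), one argument or row to a line, values as JSON. drive_tool: Moves the arm, as the interface text tells. Its arguments: {"type":"object","properties":{"steps":{"type":"array","items":{"type":"array","items":{"type":"number"}}},"force":{"type":"number"}},"required":["steps"]}

```bash
ls; mkdir -p pics; cat > h.py <<'E'
import numpy as np, cv2, json
from scipy.spatial.transform import Rotation as R
def load(n):
    d=np.load(f'pics/{n}.npz'); return {k:d[k] for k in d}
def snap(cam,n):
    from plant import read_camera
    c=read_camera(cam); cv2.imwrite(f'pics/{n}.png',c['frame'][:,:,::-1])
    np.savez(f'pics/{n}.npz',**{k:np.array(v) for k,v in c.items()}); return load(n)
def ray(c,u,v,fish=False):
    f=c['frame'].shape[0]/2/np.tan(np.radians(c['vertical_fov'])/2)
    x=(u-c['cx'])/f; y=(v-c['cy'])/f
    if fish:
        r=np.hypot(x,y)+1e-9; d=np.array([x/r*np.sin(r),-y/r*np.sin(r),-np.cos(r)])
    else: d=np.array([x,-y,-1.])
    return R.from_quat(c['orientation']).apply(d)
def onz(c,u,v,z,fish=False):
    d=ray(c,u,v,fish); return c['eye']+d*(z-c['eye'][2])/d[2]
def proj(c,p,fish=False):
    f=c['frame'].shape[0]/2/np.tan(np.radians(c['vertical_fov'])/2)
    q=R.from_quat(c['orientation']).inv().apply(np.array(p)-c['eye']); x,y,z=q[0],-q[1],-q[2]
    if fish:
        r=np.hypot(x,y); a=np.arctan2(r,z); return c['cx']+f*a*x/r,c['cy']+f*a*y/r
    return c['cx']+f*x/z,c['cy']+f*y/z
E
python3 - <<'E'
from h import *
from plant import readout,ctrl,read_camera
for n in ['top','side','wrist']:
    c=snap(n,n+'0'); print(n,c['vertical_fov'],c['cx'],c['cy'],c['eye'],c['orientation'])
print(ctrl.grasp_offset,readout.get_state())
E
```

```text
pics
top 53.20355942596541 271.4060635121983 206.13537800731885 [0.42822921 0.01251175 1.23379786] [-0.03972124  0.0469192   0.70983548 -0.7016797 ]
side 55.82596008371862 272.80102365077266 208.3149079387065 [-0.05406776  0.55415602  0.76049308] [-0.17364605  0.3999168   0.82552561 -0.35835885]
wrist 65.70646984690485 281.40730479009073 205.9814444572233 [ 0.23845669 -0.6349373   0.37206756] [-0.11927688  0.09319904 -0.60866152  0.77885693]
0.0187 {'time': 0.15, 'qpos': array([-1.47600216e+00,  2.86975293e-01,  1.57781029e+00, -4.00068799e-05,
        1.27860303e+00, -1.50009424e-01]), 'dq': array([-0.00025082, -0.00266896, -0.00246721, -0.0007508 ,  0.00047317,
       -0.00077728]), 'joint_efforts': array([ 1.33661233e-03, -4.06601429e+01, -2.93139875e+01, -9.59615636e-05,
        3.96170391e-03,  1.15659307e-05]), 'eef_pos': array([ 0.16356226, -0.65436872,  0.23027267]), 'tcp_rot': array([ 0.70181959,  0.0869743 , -0.70181161,  0.08570411]), 'contact_force': array([0.19261567, 0.04635844, 0.4340148 ]), 'wrist_torque': array([-0.06344936, -0.01694078,  0.02857691]), 'opening': 1.0020233321601533}
```

View pics/top0.png

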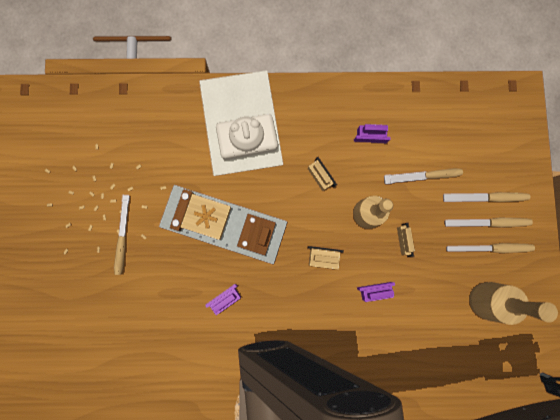

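View pics/side0.png

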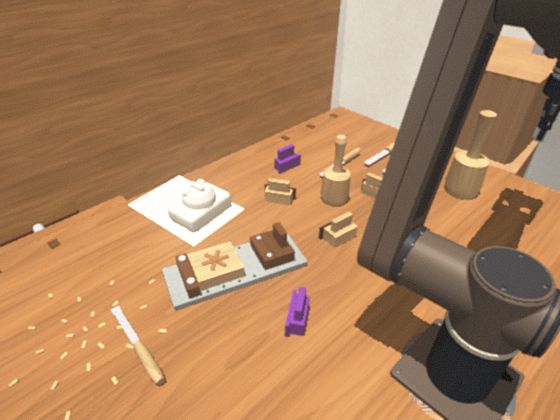

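The top view shows the board from (165,190) to (285,255), with the stop on the left, then the blank, then the jaw at about (258,232). Natural-wood pads are at (321,174), (325,258) and (406,240). The purple ones are decoys. The task mallet is at (372,212), between the pads. I'll enlarge the work area next.

```bash
python3 - <<'E'
from h import *
c=load('top0'); im=c['frame'][:,:,::-1]
a=cv2.resize(im[175:275,150:300],None,fx=5.3,fy=5.3,interpolation=cv2.INTER_CUBIC)
cv2.imwrite('pics/a.png',a)
b=cv2.resize(im[145:275,295:425],None,fx=4.6,fy=4.6,interpolation=cv2.INTER_CUBIC)
cv2.imwrite('pics/b.png',b)
for p in [(224,223),(321,174),(325,258),(406,240),(372,212)]: print(p,onz(c,*p,0.03))
E
```

```text
(224, 223) [0.52913805 0.13622803 0.03      ]
(321, 174) [ 0.66956006 -0.14680661  0.03      ]
(325, 258) [ 0.42576036 -0.15174078  0.03      ]
(406, 240) [ 0.47423815 -0.38613849  0.03      ]
(372, 212) [ 0.55620153 -0.29160297  0.03      ]
```

View pics/a.png

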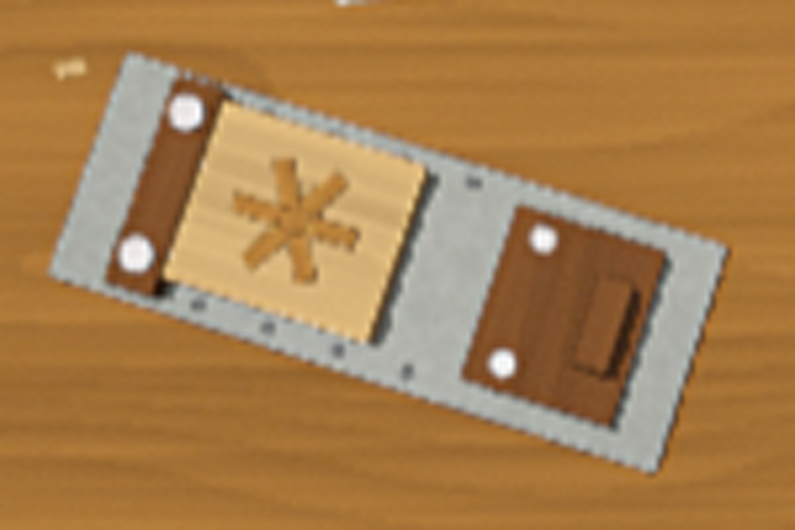

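View pics/b.png

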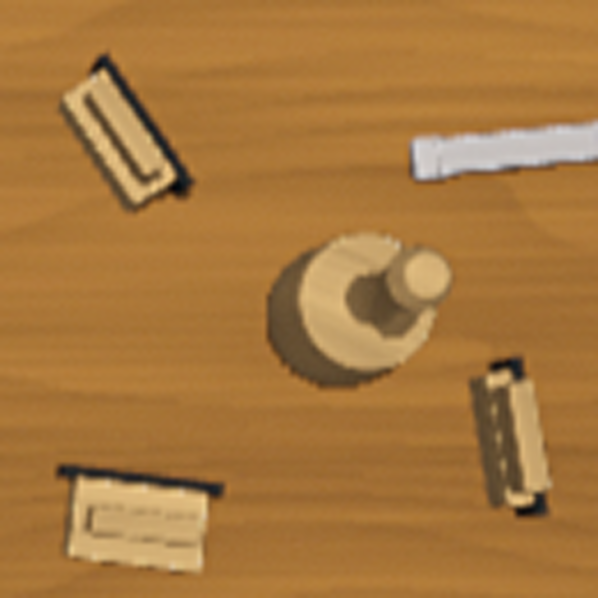

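The first crop (5.3x) gives corners for the board, stop, blank and jaw. The second (4.6x) shows pad_mid at upper left, pad_thick at lower left and pad_thin at right beside the mallet. Each has black rubber on one side.

```bash
python3 - <<'E'
from h import *
c=load('top0')
A=lambda u,v,z:onz(c,150+(u+.5)/5.3-.5,175+(v+.5)/5.3-.5,z)
B=lambda u,v,z:onz(c,295+(u+.5)/4.6-.5,145+(v+.5)/4.6-.5,z)
bc=np.array([A(*p,.018) for p in [(128,53),(727,245),(656,472),(50,277)]])
ctr=bc.mean(0); yb=(bc[0]+bc[3]-bc[1]-bc[2]); yb/=np.linalg.norm(yb); xb=np.array([yb[1],-yb[0],0])
print('board',ctr,'yaw of y',np.degrees(np.arctan2(yb[1],yb[0])),'len',np.linalg.norm(bc[0]-bc[1]),np.linalg.norm(bc[3]-bc[2]),np.linalg.norm(bc[0]-bc[3]),np.linalg.norm(bc[1]-bc[2]))
loc=lambda p:np.round(np.array([(p-ctr)@xb,(p-ctr)@yb])*1000,1)
for n,ps in dict(blank=[(225,98),(430,168),(372,343),(162,275)],jaw=[(517,205),(667,252),(612,430),(463,378)],stop=[(178,78),(107,283),(158,293)]).items():
    print(n,[loc(A(*p,.052)) .tolist()for p in ps])
print('fin',loc(A(620,325,.098)))
fin=[(610,275),(637,285),(605,378),(577,370)]
print([loc(A(*p,.098)).tolist() for p in fin])
# pads: rubber far/ near corners at z .04
def pad(n,ru,rib):
    a,b=[B(*p,.04) for p in ru]; r=np.mean([B(*p,.076) for p in rib],0)
    d=(b-a); L=np.linalg.norm(d); print(n,'rubberends',a[:2],b[:2],'len',L,'mid',((a+b)/2)[:2],'rib ctr',r[:2],'dir deg',np.degrees(np.arctan2(d[1],d[0])))
pad('mid',[(104,55),(190,185)],[(97,92),(165,172),(152,180),(85,100)])
pad('thick',[(58,466),(223,487)],[(92,508),(200,514),(199,540),(92,532)])
pad('thin',[(522,358),(548,512)],[(510,378),(530,376),(551,486),(530,492)])
E
```

```text
board [0.52792936 0.14023864 0.018     ] yaw of y 71.55825065650485 len 0.34785182394634645 0.3475858473552819 0.13017405350074268 0.12951254414210603
blank [[54.6, 107.5], [52.3, -9.2], [-45.8, -9.5], [-45.6, 108.2]]
jaw [[47.6, -59.7], [48.1, -143.7], [-50.6, -144.7], [-48.6, -61.2]]
stop [[57.1, 135.0], [-58.6, 134.6], [-55.3, 107.1]]
fin [   1.2 -132.6]
[[23.9, -119.9], [23.3, -134.6], [-26.8, -133.5], [-27.3, -118.7]]
mid rubberends [ 0.71933666 -0.13582362] [ 0.63528533 -0.18779745] len 0.09882259444104718 mid [ 0.67731099 -0.16181053] rib ctr [ 0.65988125 -0.14270829] dir deg -148.26908262550648
thick rubberends [ 0.46042547 -0.10080094] [ 0.44632399 -0.20232411] len 0.10249783630807086 mid [ 0.45337473 -0.15156252] rib ctr [ 0.42469305 -0.14898728] dir deg -97.90773867773966
thin rubberends [ 0.52394283 -0.3914074 ] [ 0.42859446 -0.40252314] len 0.09599412014146683 mid [ 0.47626864 -0.39696527] rib ctr [ 0.47594725 -0.38182897] dir deg -173.35045999255377
```

```bash
cat >> h.py <<'E'
def where():
    from plant import readout
    s=readout.get_state(); M=R.from_quat(s['tcp_rot']).as_matrix()
    return s,np.array(s['eef_pos']),M
def togo(p,yaw=None):
    s,e,M=where(); d=M.T@(np.array(p)-e)*100
    yw=np.degrees(np.arctan2(M[1,1],M[0,1]))
    print('t',s['time'],'tcp',e.round(4),'tooly yaw',yw.round(2),'shift cm',d.round(2),'q',np.degrees(s['qpos']).round(1),'x-axis',M[:,0].round(3),'open',round(s['opening'],3),'F',s['contact_force'].round(1))
    if yaw is not None: print('turn about tool x (deg):',[round(-((yaw+k-yw+180)%360-180),1) for k in(0,180)])
E
python3 - <<'E'
from h import *
togo([.662,-.143,.33],-58.3)
E
```

```text
t 0.15 tcp [ 0.1636 -0.6544  0.2303] tooly yaw -75.97 shift cm [ -9.89 -37.55 -60.75] q [-84.6  16.4  90.4  -0.   73.3  -8.6] x-axis [-0.     0.002 -1.   ] open 1.002 F [0.2 0.  0.4]
turn about tool x (deg): [np.float64(-17.7), np.float64(162.3)]
```

drive_tool(
  steps=[
    [-5,0,0,0,0.6],
    [-5,0,0,0,0.6],
    [0,-2.5,-4.05,0,0.6],
    [0,-2.5,-4.05,0,0.6],
    [0,-2.5,-4.05,0,0.6],
    [0,-2.5,-4.05,0,0.6],
    [0,-2.5,-4.05,0,0.6],
    [0,-2.5,-4.05,0,0.6],
    [0,-2.5,-4.05,0,0.6],
    [0,-2.5,-4.05,0,0.6],
  ],
)

```text
time: 1.15
eef_pos: [0.4304, -0.3806, 0.3311]
tcp_rot: [-0.702, -0.086, 0.702, -0.086]
contact_force: [-0.1, -0.6, 0.2]
opening: 0.598
```

drive_tool(
  steps=[
    [0,-2.5,-4.05,0,0.6],
    [0,-2.5,-4.05,0,0.6],
    [0,-2.5,-4.05,0,0.6],
    [0,-2.5,-4.05,0,0.6],
    [0,-2.5,-4.05,0,0.6],
    [0,-2.5,-4.05,0,0.6],
    [0,-2.5,-4.05,0,0.6],
    [0,0,0,-8.5,0.6],
    [0,0,0,-8.5,0.6],
    [0,0,0,0,0.6],
  ],
)

```text
time: 2.15
eef_pos: [0.6622, -0.1431, 0.3305]
tcp_rot: [-0.681, -0.19, 0.682, -0.189]
contact_force: [0.5, 0.3, -0.5]
opening: 0.599
```

```bash
python3 - <<'E'
from h import *
togo([.662,-.143,.20],-58.3)
c=snap('wrist','w1')
cv2.imwrite('pics/w1b.png',cv2.resize(c['frame'][:,:,::-1],(800,600),interpolation=cv2.INTER_CUBIC))
print(proj(c,[.66,-.143,.076],True))
E
```

```text
t 2.15 tcp [ 0.6622 -0.1431  0.3305] tooly yaw -58.93 shift cm [ 1.305e+01 -1.000e-02  0.000e+00] q [-20.8  13.7  83.4  -0.   83.   38.2] x-axis [-0.001  0.    -1.   ] open 0.599 F [ 0.5  0.3 -0.5]
turn about tool x (deg): [np.float64(-0.6), np.float64(179.4)]
(np.float64(280.4766270500852), np.float64(170.98944408110813))
```

View pics/w1b.png

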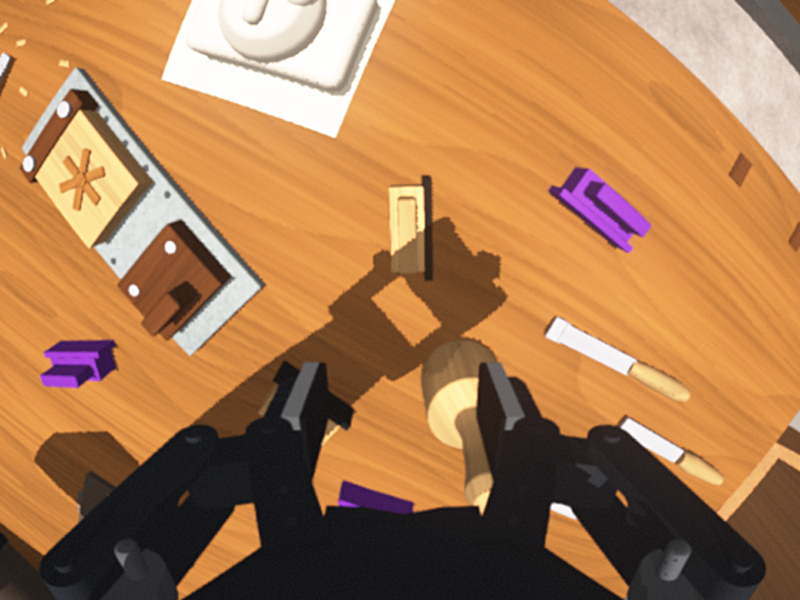

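The wrist view shows pad_mid lined up with the fingers. In the 800-wide picture its rubber runs from (427,177) to (429,279), and its rib is about (398..416, 198..270).

```bash
python3 - <<'E'
from h import *
c=load('w1'); g=lambda u,v,z:onz(c,(u+.5)*.7-.5,(v+.5)*.7-.5,z,True)[:2]
a,b=g(431,177,.04),g(432,279,.04); d=a-b; print('rubber outer',a,b,np.linalg.norm(d),'y yaw',np.degrees(np.arctan2(d[1],d[0]))-90)
n=np.array([d[1],-d[0]])/np.linalg.norm(d); print('origin from rubber',(a+b)/2-n*.020,'rib',(a+b)/2-n*.024)
a,b=g(389,186,.04),g(390,272,.04); print('wood back-> rib',(a+b)/2+n*.016, np.linalg.norm(a-b))
print('rib',(g(398,198,.076)+g(416,198,.076)+g(414,272,.076)+g(396,270,.076))/4)
f=c['frame'][150:215,255:320]
hsv=cv2.cvtColor(f,cv2.COLOR_RGB2HSV); 
m=(hsv[...,2]<45).astype(np.uint8); n_,l,st,ce=cv2.connectedComponentsWithStats(m); print(st,ce)
E
```

```text
rubber outer [ 0.72302032 -0.13748738] [ 0.64016177 -0.18995556] 0.09807369348677625 y yaw -57.65694982166334
origin from rubber [ 0.6708913  -0.14682427] rib [ 0.66875135 -0.14344483]
wood back-> rib [ 0.66903466 -0.1436244 ] 0.08253860641918306
rib [ 0.66945725 -0.14246185]
[[   0    0   65   65 4205]
 [  43   10    1    1    1]
 [  43   15    1    1    1]
 [  43   26    1    1    1]
 [  43   29    1    1    1]
 [  45   29    2    2    2]
 [  43   33    1    2    2]
 [  44   36    1    1    1]
 [  43   40    4    5   11]] [[31.94292509 31.98335315]
 [43.         10.        ]
 [43.         15.        ]
 [43.         26.        ]
 [43.         29.        ]
 [45.5        29.5       ]
 [43.         33.5       ]
 [44.         36.        ]
 [44.27272727 42.54545455]]
```

drive_tool(
  steps=[
    [0,0,0,-1.2,0.6],
    [4,0.3,-0.5,0,0.6],
    [4,0,0,0,0.6],
    [4,0,0,0,0.6],
    [4,0,0,0,0.6],
    [4,0,0,0,0.6],
    [2,0,0,0,0.6],
    [0,0,0,0,0.6],
  ],
)

```text
time: 3.0
eef_pos: [0.6648, -0.1431, 0.1063]
tcp_rot: [-0.677, -0.197, 0.682, -0.194]
contact_force: [-0.3, 0.6, 0.4]
opening: 0.599
```

```bash
python3 - <<'E'
from h import *
togo([.668,-.143,.047],-57.7)
c=snap('wrist','w2')
cv2.imwrite('pics/w2b.png',c['frame'][:,:,::-1])
E
```

```text
t 3.0 tcp [ 0.6648 -0.1431  0.1063] tooly yaw -57.89 shift cm [ 5.93  0.2  -0.31] q [-20.7  24.   94.3   0.   62.2  37.2] x-axis [-0.008  0.003 -1.   ] open 0.599 F [-0.3  0.6  0.4]
turn about tool x (deg): [np.float64(-0.2), np.float64(179.8)]
```

View pics/w2b.png

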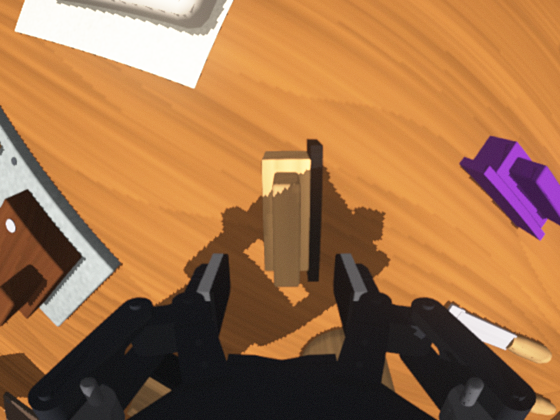

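The wrist view shows the rib between the fingers: top face about (274..299, 183..285), centred between the fingertips at (213,265) and (352,265).

```bash
python3 - <<'E'
from h import *
c=load('w2'); g=lambda u,v:onz(c,u,v,.076,True)
P=[g(274,184),g(298,184),g(299,285),g(276,285)]; print(np.round(P,4)); print('far',(P[0]+P[1])/2,'near',(P[2]+P[3])/2, np.linalg.norm(P[0]-P[3]),np.linalg.norm(P[0]-P[1]))
r=np.mean(P,0);d=(P[0]+P[1]-P[2]-P[3]);print(r,np.degrees(np.arctan2(d[1],d[0]))-90); togo([r[0],r[1],.047])
E
```

```text
[[ 0.6928 -0.1202  0.076 ]
 [ 0.6997 -0.1313  0.076 ]
 [ 0.6467 -0.1666  0.076 ]
 [ 0.6392 -0.1546  0.076 ]]
far [ 0.69624392 -0.12575885  0.076     ] near [ 0.6429915  -0.16060766  0.076     ] 0.06361784983486443 0.013063336257719589
[ 0.66961771 -0.14318326  0.076     ] -56.79893943191263
t 3.05 tcp [ 0.6666 -0.1437  0.1094] tooly yaw -57.87 shift cm [ 6.24  0.14 -0.3 ] q [-20.7  23.9  94.1   0.   62.3  37.2] x-axis [-0.004  0.001 -1.   ] open 0.6 F [ 0.3  0.2 -0. ]
```

drive_tool(
  steps=[
    [3,0.15,-0.3,-0.6,0.6],
    [2.2,0,0,0,0.6],
    [1,0,0,0,0.6],
    [0,0,0,0,0.6],
    [0,0,0,0,0],
    [0,0,0,0,0],
    [0,0,0,0,0],
    [0,0,0,0,0],
    [0,0,0,0,0],
    [0,0,0,0,0],
  ],
  force=50,
)

```text
time: 4.05
eef_pos: [0.6723, -0.1436, 0.0512]
tcp_rot: [0.679, 0.199, -0.678, 0.2]
contact_force: [-0.9, 0.8, 5.7]
opening: 0.176
```

drive_tool(
  steps=[
    [0,0,0,0,0],
    [-1,0,0,0,0],
    [-2,0,0,0,0],
    [-4,0,0,0,0],
    [-4,0,0,0,0],
    [0,0,0,0,0],
    [0,0,0,0,0],
  ],
)

```text
time: 4.75
eef_pos: [0.6716, -0.1435, 0.1605]
tcp_rot: [0.679, 0.199, -0.678, 0.2]
contact_force: [0.0, 1.0, -2.0]
opening: 0.175
```

```bash
python3 - <<'E'
from h import *
c=load('top0')
togo([.5,.1,.15],71.56)
snap('wrist','w3');snap('top','t3')
E
```

```text
t 4.75 tcp [ 0.6716 -0.1435  0.1605] tooly yaw -57.17 shift cm [  1.   -29.77   1.22] q [-20.5  21.2  91.9  -0.   66.8  36.7] x-axis [ 0.002 -0.001 -1.   ] open 0.175 F [ 0.  1. -2.]
turn about tool x (deg): [np.float64(-128.7), np.float64(51.3)]
```

View pics/w3.png

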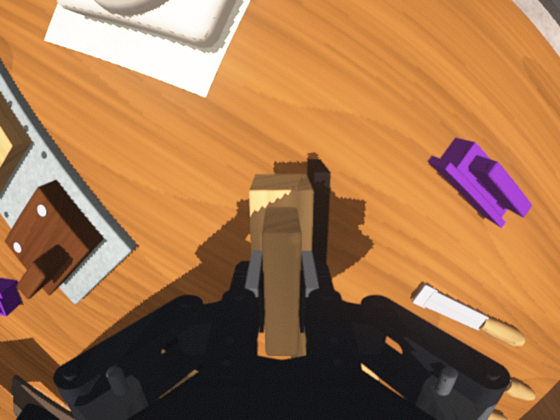

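pad_mid is held between the fingers, clear of the bench and upright. The rib in view runs from (265..301, 208) to (265..298, 357).

drive_tool(
  steps=[
    [-4,0,0,0,0],
    [-2,-3.7,-1,0,0],
    [-2,-3.7,-1,0,0],
    [-2,-3.7,-1,0,0],
    [-2,-3.7,-1,0,0],
    [-2,-3.7,-1,0,0],
    [0,-3.7,-1,0,0],
    [0,0,0,-8.5,0],
    [0,0,0,-8.5,0],
    [0,0,0,-8.5,0],
  ],
)

```text
time: 5.85
eef_pos: [0.6002, 0.0763, 0.2962]
tcp_rot: [-0.615, -0.348, 0.618, -0.346]
contact_force: [0.2, -0.4, -1.6]
opening: 0.173
```

drive_tool(
  steps=[
    [0,0,0,-8.5,0],
    [0,0,0,-8.5,0],
    [0,0,0,-8.5,0],
    [0,0,0,-8.5,0],
    [0,0,0,-8.5,0],
    [0,0,0,-8.5,0],
    [0,0,0,-8.5,0],
    [0,0,0,-8.5,0],
    [0,0,0,-8.5,0],
    [0,0,0,-8.5,0],
  ],
)

```text
time: 6.85
eef_pos: [0.6003, 0.0757, 0.2959]
tcp_rot: [0.22, 0.674, -0.221, 0.67]
contact_force: [-0.0, -0.4, -1.4]
opening: 0.181
```

drive_tool(
  steps=[
    [0,0,0,-8.5,0],
    [0,0,0,-8.5,0],
    [0,0,0,-1.2,0],
    [0,0,0,0,0],
    [0,0,0,0,0],
    [0,0,0,0,0],
  ],
)

```text
time: 7.45
eef_pos: [0.6012, 0.0757, 0.2989]
tcp_rot: [0.114, 0.698, -0.114, 0.698]
contact_force: [-0.4, 0.5, -1.9]
opening: 0.176
```

```bash
python3 - <<'E'
from h import *
togo([.5156,.1032,.22],71.56)
c=snap('wrist','w4');cv2.imwrite('pics/w4b.png',cv2.resize(c['frame'][:,:,::-1],(800,600),interpolation=cv2.INTER_CUBIC))
c=load('w3'); P=[onz(c,*p,.185,True) for p in [(265,208),(301,208),(298,357),(265,357)]]; print(np.round(P,4),np.mean(P,0), np.linalg.norm(P[0]-P[3]),np.linalg.norm(P[0]-P[1]))
E
```

```text
t 7.45 tcp [0.6012 0.0757 0.2989] tooly yaw 71.45 shift cm [ 7.89 -0.12 -8.99] q [ -2.4   5.3  96.1   0.   78.7 -73.9] x-axis [-0.001  0.    -1.   ] open 0.176 F [-0.4  0.5 -1.9]
turn about tool x (deg): [np.float64(-0.1), np.float64(179.9)]
[[ 0.7015 -0.1163  0.185 ]
 [ 0.7089 -0.1278  0.185 ]
 [ 0.6453 -0.1695  0.185 ]
 [ 0.6367 -0.156   0.185 ]] [ 0.67307039 -0.1424282   0.185     ] 0.07600867119539588 0.01368109258699271
```

View pics/w4b.png

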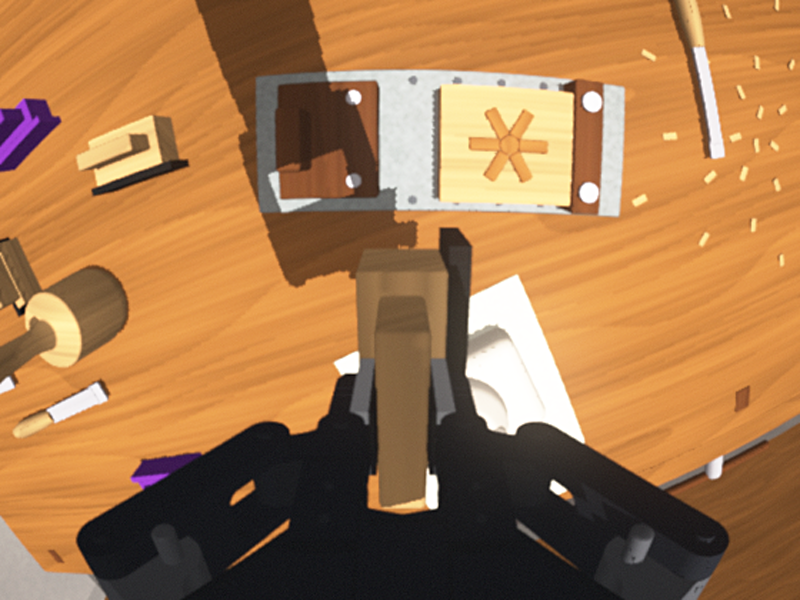

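The view over the gap (800-wide) shows the jaw face edge at x=378, the blank's near edge at about x=439, the stop edge at x=574, and the board corners at (257,77), (624,87), (620,215) and (263,212). The pad is held with its rubber on the blank side.

```bash
python3 - <<'E'
from h import *
c=load('w4'); g=lambda u,v,z:onz(c,(u+.5)*.7-.5,(v+.5)*.7-.5,z,True)
bc=[g(257,77,.018),g(624,87,.018),g(620,215,.018),g(263,212,.018)]
ctr=np.mean(bc,0); yb=bc[1]+bc[2]-bc[0]-bc[3]; yb/=np.linalg.norm(yb); xb=np.array([yb[1],-yb[0],0])
print(ctr,np.degrees(np.arctan2(yb[1],yb[0])),[np.linalg.norm(bc[i]-bc[i-1]).round(4) for i in range(4)])
loc=lambda p:np.round(np.array([(p-ctr)@xb,(p-ctr)@yb])*1000,1)
for n,p in dict(jawU=(378,82),jawL=(378,198),blU=(440,86),blL=(440,203),stopU=(575,84),stopL=(574,210)).items():
    w=g(*p,.052);print(n,loc(w),w.round(4))
s,e,M=where()
for p in [(378,330),(428,330),(381,506),(424,503)]: print(p,(M.T@(g(*p,.324)-e)*1000).round(1))
E
```

```text
[0.53031175 0.14280135 0.018     ] 71.43008923582462 [np.float64(0.1281), np.float64(0.3462), np.float64(0.1267), np.float64(0.3452)]
jawU [-47.7 -60.4] [0.4659 0.1007 0.052 ]
jawL [ 50.1 -60.8] [0.5584 0.0692 0.052 ]
blU [-44.4  -9.6] [0.4851 0.1478 0.052 ]
blL [54.3 -8.9] [0.5789 0.1171 0.052 ]
stopU [-54.1 107.2] [0.5132 0.2617 0.052 ]
stopL [ 56.9 110.1] [0.6193 0.229  0.052 ]
(378, 330) [-24.9  -5.7 -29.5]
(428, 330) [-24.9   7.9 -29.5]
(381, 506) [-25.   -6.3  34.8]
(424, 503) [-25.    8.1  33.4]
```

```bash
python3 - <<'E'
from h import *
togo([.5152,.1050,.125],71.5)
E
```

```text
t 7.5 tcp [0.6013 0.0757 0.2991] tooly yaw 71.47 shift cm [17.41  0.04 -9.09] q [ -2.4   5.2  96.1   0.   78.7 -73.9] x-axis [-0.  0. -1.] open 0.177 F [ 0.1  0.3 -1.2]
turn about tool x (deg): [np.float64(-0.0), np.float64(180.0)]
```

drive_tool(
  steps=[
    [0,0,-3,0,0],
    [0,0,-3,0,0],
    [0,0,-3.1,0,0],
    [4,0,0,0,0],
    [4,0,0,0,0],
    [4,0,0,0,0],
    [3.4,0,0,0,0],
    [2,0,0,0,0],
    [0,0,0,0,0],
    [0,0,0,0,0],
  ],
)

```text
time: 8.5
eef_pos: [0.5155, 0.1046, 0.126]
tcp_rot: [0.114, 0.698, -0.114, 0.698]
contact_force: [-1.1, -0.5, -1.2]
opening: 0.177
```

```bash
python3 - <<'E'
from h import *
togo([.5152,.1050,.125],71.5)
c=snap('wrist','w5');d=snap('side','s5')
a=cv2.resize(d['frame'][200:320,140:330,::-1],None,fx=4.2,fy=4.2,interpolation=cv2.INTER_CUBIC)
cv2.imwrite('pics/s5b.png',a)
b=cv2.resize(c['frame'][100:400,80:480,::-1],None,fx=2,fy=2,interpolation=cv2.INTER_CUBIC); cv2.imwrite('pics/w5b.png',b)
E
```

```text
t 8.5 tcp [0.5155 0.1046 0.126 ] tooly yaw 71.51 shift cm [ 0.1   0.03 -0.04] q [  0.4   4.2 116.1   0.   59.6 -71.1] x-axis [ 0.001  0.    -1.   ] open 0.177 F [-1.1 -0.5 -1.2]
turn about tool x (deg): [np.float64(0.0), np.float64(-180.0)]
```

View pics/w5b.png

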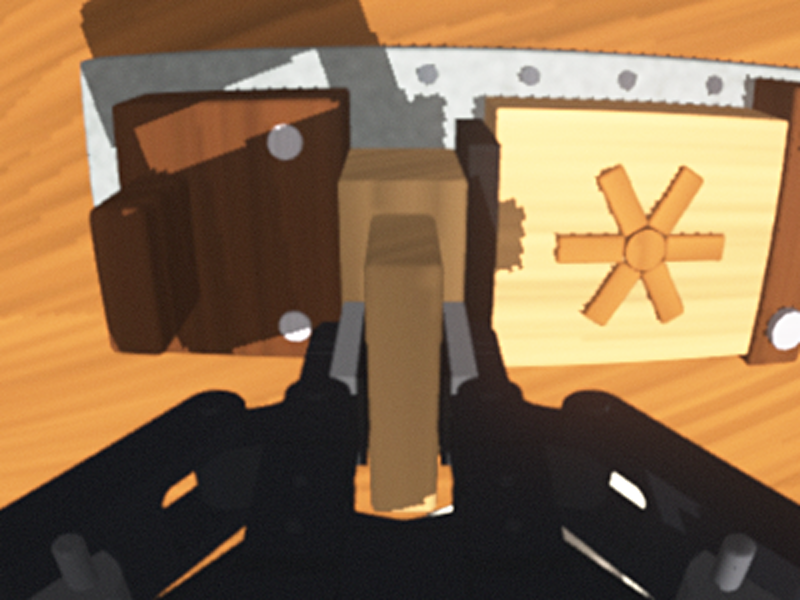

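The wrist view (crop x2) shows the pad above the gap. Its back bottom corner is about (345,150) and the rubber's outer corners are about (490,120) and (497,148). The jaw face edge is at (349,92) and the blank's near edge at (497,106) to (497,365).

```bash
python3 - <<'E'
from h import *
c=load('w5'); g=lambda u,v,z:onz(c,80+(u+.5)/2-.5,100+(v+.5)/2-.5,z,True)
s,e,M=where()
for n,u,v,z in [('jaw',349,92,.052),('jawmid',346,200,.052),('blank',497,106,.052),('blank low',497,365,.052),('pad back bot',345,150,.074),('pad back top',340,182,.114),('rub bot',490,120,.074),('rub top',497,148,.114),('boundary top',467,182,.114)]:
    print(n,(M.T@(g(u,v,z)-e)*1000).round(1))
E
```

```text
jaw [ 75.3 -17.8 -51.8]
jawmid [ 75.5 -19.6 -14.2]
blank [ 75.4  31.8 -47.2]
blank low [75.8 36.4 52.2]
pad back bot [ 53.4 -17.4 -36.5]
pad back top [ 13.4 -15.1 -36.9]
rub bot [ 53.4  26.6 -45.9]
rub top [ 13.4  23.2 -45.5]
boundary top [ 13.4  16.1 -36.9]
```

View pics/s5b.png

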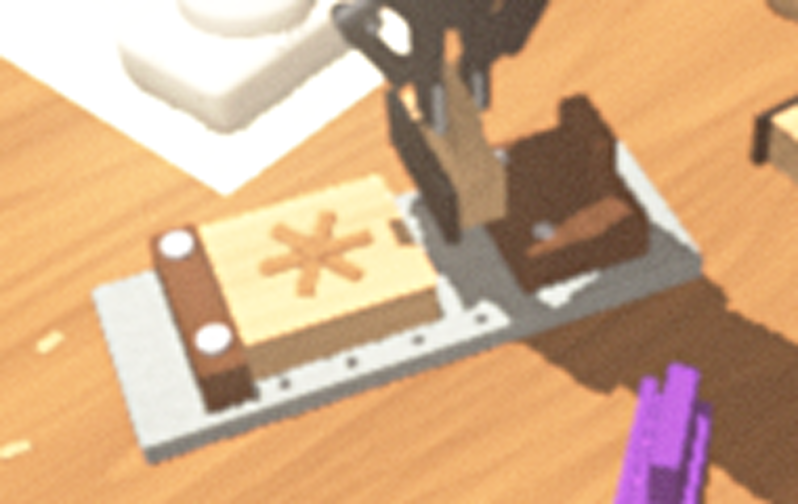

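The side view confirms an upright pad above the gap with its rubber facing the blank. The wrist numbers say to shift about +2.5 mm along tool y and -4 mm along tool z, then lower.

drive_tool(
  steps=[
    [0,0.25,-0.4,0,0],
    [1,0,0,0,0],
    [1,0,0,0,0],
    [1,0,0,0,0],
    [0,0,0,0,0],
    [0,0,0,0,0],
  ],
)

```text
time: 9.2
eef_pos: [0.5116, 0.1082, 0.0945]
tcp_rot: [0.113, 0.698, -0.114, 0.697]
contact_force: [-0.3, 0.8, -1.0]
opening: 0.176
```

drive_tool(
  steps=[
    [0.6,0,0,0,0],
    [0.6,0,0,0,0],
    [0.6,0,0,0,0],
    [0.4,0,0,0,0],
    [0,0,0,0,0],
    [0,0,0,0,0],
  ],
)

```text
time: 9.8
eef_pos: [0.512, 0.1082, 0.0732]
tcp_rot: [0.113, 0.698, -0.114, 0.698]
contact_force: [-0.2, -0.5, -0.8]
opening: 0.174
```

```bash
python3 - <<'E'
from h import *
togo([.5152,.1050,.0692],71.5)
c=snap('wrist','w6')
b=cv2.resize(c['frame'][100:400,80:480,::-1],None,fx=2,fy=2,interpolation=cv2.INTER_CUBIC); cv2.imwrite('pics/w6b.png',b)
E
```

```text
t 9.8 tcp [0.512  0.1082 0.0732] tooly yaw 71.53 shift cm [ 0.4 -0.2  0.4] q [  0.8   8.4 118.   -0.   53.7 -70.7] x-axis [-0. -0. -1.] open 0.174 F [-0.2 -0.5 -0.8]
turn about tool x (deg): [np.float64(0.0), np.float64(-180.0)]
```

View pics/w6b.png

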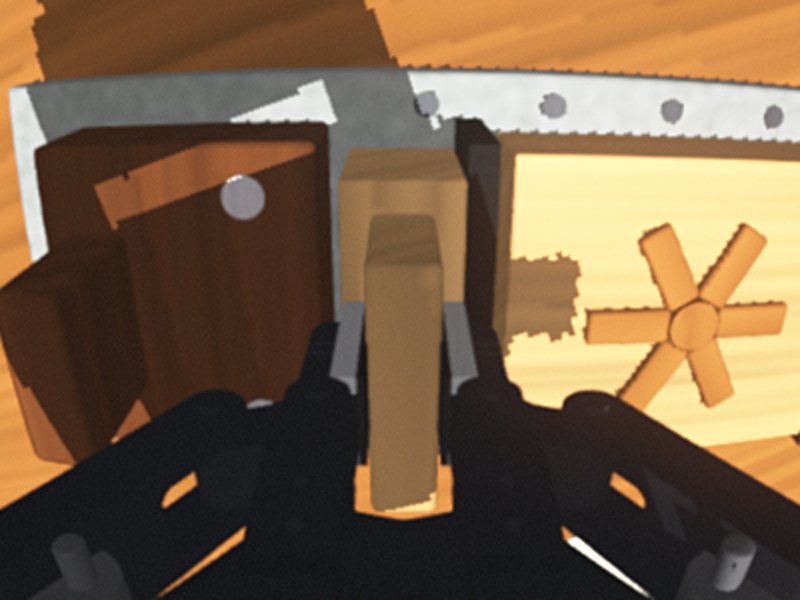

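The pad is inside the gap, with clearance to the jaw (330 to 342 px) and to the blank (499 to 515 px) and no contact force. I'll lower it the last millimetres.

drive_tool(
  steps=[
    [0.2,0,0,0,0],
    [0.2,0,0,0,0],
    [0.1,0,0,0,0],
    [0,0,0,0,0],
    [0,0,0,0,0],
  ],
)

```text
time: 10.35
eef_pos: [0.5124, 0.1082, 0.0692]
tcp_rot: [0.113, 0.698, -0.114, 0.698]
contact_force: [-2.6, -1.3, 5.5]
opening: 0.176
```

drive_tool(
  steps=[
    [0,0,0,0,0.5],
    [0,0,0,0,0.5],
    [0,0,0,0,0.5],
    [0,0,0,0,0.5],
    [-1,0,0,0,0.5],
    [-2,0,0,0,0.5],
    [-3,0,0,0,0.5],
    [-4,0,0,0,0.6],
    [0,-3,0,0,0.6],
    [0,-3,0,0,0.6],
  ],
)

```text
time: 11.35
eef_pos: [0.4943, 0.051, 0.1713]
tcp_rot: [0.113, 0.696, -0.113, 0.7]
contact_force: [-0.1, 0.6, -0.4]
opening: 0.599
```

drive_tool(
  steps=[
    [0,-2.6,0.2,0,0.6],
    [0,0,0,0,0.6],
    [0,0,0,0,0.6],
    [0,0,0,0,0.6],
  ],
)

```text
time: 11.75
eef_pos: [0.487, 0.0266, 0.1687]
tcp_rot: [0.114, 0.698, -0.113, 0.698]
contact_force: [-0.2, 0.0, 0.4]
opening: 0.6
```

```bash
python3 - <<'E'
from h import *
togo([.5152,.1050,.0692],71.5)
c=snap('wrist','w7');d=snap('side','s7')
a=cv2.resize(d['frame'][200:320,140:330,::-1],None,fx=2.1,fy=2.1,interpolation=cv2.INTER_CUBIC)
b=cv2.resize(c['frame'][:,:,::-1],(800,600),interpolation=cv2.INTER_CUBIC)
b[600-252:,400:799]=a; cv2.imwrite('pics/w7b.png',b)
E
```

```text
t 11.75 tcp [0.487  0.0266 0.1687] tooly yaw 71.55 shift cm [9.95 8.32 0.19] q [ -8.8  -4.1 119.5   0.   64.6 -80.4] x-axis [ 0.001  0.    -1.   ] open 0.6 F [-0.2  0.   0.4]
turn about tool x (deg): [np.float64(0.0), np.float64(-180.0)]
```

View pics/w7b.png

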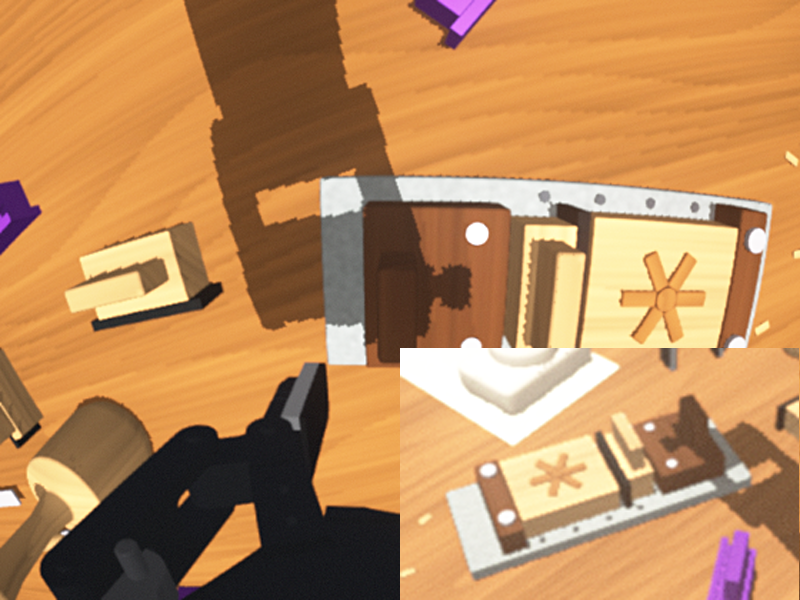

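The pad stands upright alone in the gap with its rubber to the blank (inset). The handle fin's top is at about (380..417, 253..362), centred between the fingers at x≈400.

```bash
python3 - <<'E'
from h import *
c=load('w7'); g=lambda u,v,z:onz(c,(u+.5)/800*560-.5,(v+.5)*.7-.5,z,True)
s,e,M=where()
for u,v in [(380,254),(417,254),(379,360),(416,360)]: print((M.T@(g(u,v,.098)-e)*1000).round(1))
v=cv2.cvtColor(c['frame'],cv2.COLOR_RGB2GRAY)
for r in (195,210,225,240): print(r,v[r,255:305:2])
E
```

```text
[ 70.4  -9.8 -29.1]
[ 70.4   7.6 -29.1]
[ 70.4 -11.2  25.6]
[70.4  7.5 25.6]
195 [62 53 54 51 50 51 58 60 54 53 54 55 55 55 53 53 53 53 50 51 50 52 51 55
 57]
210 [66 53 51 53 54 55 57 60 57 55 57 54 57 54 57 54 55 53 49 49 50 50 52 52
 79]
225 [ 74  54  54  54  56  57  59  61  58  56  53  57  53  55  55  56  54  54
  52  54  50  47  50  76 109]
240 [ 97  59  67  95  94  53  60  60  59  58  58  58  55  56  57  59  57  54
  69 109 104 102 103 103 107]
```

drive_tool(
  steps=[
    [3,-0.15,-0.2,0,0.6],
    [3,0,0,0,0.6],
    [3,0,0,0,0.6],
    [1,0,0,0,0.6],
    [0,0,0,0,0.6],
    [0,0,0,0,0.6],
  ],
)

```text
time: 12.45
eef_pos: [0.4853, 0.0254, 0.0694]
tcp_rot: [0.113, 0.697, -0.113, 0.699]
contact_force: [0.2, -0.1, 0.2]
opening: 0.604
```

drive_tool(
  steps=[
    [0,0,0,0,0],
    [0,0,0,0,0],
    [0,0,0,0,0],
    [0,0,0,0,0],
    [0,0,0,0,0],
    [0,0,0,0,0],
  ],
  force=60,
)

```text
time: 13.05
eef_pos: [0.4855, 0.025, 0.07]
tcp_rot: [0.114, 0.697, -0.114, 0.699]
contact_force: [-1.7, -0.8, 6.4]
opening: 0.222
```

drive_tool(
  steps=[
    [0,0.2,0,0,0],
    [0,0.2,0,0,0],
    [0,0.2,0,0,0],
    [0,0.2,0,0,0],
    [0,0,0,0,0],
    [0,0,0,0,0],
  ],
)

```text
time: 13.65
eef_pos: [0.4878, 0.032, 0.07]
tcp_rot: [0.113, 0.697, -0.114, 0.699]
contact_force: [-2.1, -4.1, 6.9]
opening: 0.221
```

drive_tool(
  steps=[
    [0,0.1,0,0,0],
    [0,0.1,0,0,0],
    [0,0,0,0,0],
    [0,0,0,0,0],
  ],
)

```text
time: 14.05
eef_pos: [0.4884, 0.0336, 0.07]
tcp_rot: [0.113, 0.697, -0.114, 0.699]
contact_force: [-3.0, -3.8, 7.4]
opening: 0.224
```

drive_tool(
  steps=[
    [0,0.1,0,0,0],
    [0,0.1,0,0,0],
    [0,0,0,0,0],
    [0,0,0,0,0],
  ],
)

```text
time: 14.45
eef_pos: [0.489, 0.0355, 0.0701]
tcp_rot: [0.113, 0.697, -0.114, 0.699]
contact_force: [-2.1, -4.4, 7.7]
opening: 0.22
```

drive_tool(
  steps=[
    [0,0.1,0,0,0],
    [0,0.1,0,0,0],
    [0,0,0,0,0],
    [0,0,0,0,0],
  ],
)

```text
time: 14.85
eef_pos: [0.4895, 0.037, 0.0701]
tcp_rot: [0.113, 0.697, -0.114, 0.699]
contact_force: [-4.8, -6.4, 6.7]
opening: 0.221
```

drive_tool(
  steps=[
    [0,0.1,0,0,0],
    [0,0.1,0,0,0],
    [0,0,0,0,0],
    [0,0,0,0,0],
  ],
)

```text
time: 15.25
eef_pos: [0.4897, 0.0373, 0.0701]
tcp_rot: [0.111, 0.698, -0.115, 0.698]
contact_force: [-6.5, -11.6, 9.4]
opening: 0.223
```

drive_tool(
  steps=[
    [0,0.1,0,0,0],
    [0,0.1,0,0,0],
    [0,0,0,0,0],
    [0,0,0,0,0],
  ],
)

```text
time: 15.65
eef_pos: [0.4896, 0.0374, 0.0701]
tcp_rot: [0.109, 0.699, -0.117, 0.698]
contact_force: [-9.7, -19.4, 10.1]
opening: 0.221
```

The force along the board rose to about 21 N with no further motion, so the stack is tight. I'll unload most of it, release and look.

drive_tool(
  steps=[
    [0,-0.2,0,0,0],
    [0,-0.1,0,0,0],
    [0,0,0,0,0],
    [0,0,0,0,0.5],
    [0,0,0,0,0.5],
    [0,0,0,0,0.5],
    [0,0,0,0,0.5],
    [0,0,0,0,0.5],
  ],
)

```text
time: 16.45
eef_pos: [0.489, 0.0397, 0.0682]
tcp_rot: [0.113, 0.698, -0.113, 0.698]
contact_force: [-0.3, -0.5, -0.3]
opening: 0.499
```

drive_tool(
  steps=[
    [-1,0,0,0,0.5],
    [-2,0,0,0,0.5],
    [-3,0,0,0,0.5],
    [-4,0,0,0,0.5],
    [-4,0,0,0,0.5],
    [-4,0,3,0,0.5],
    [0,0,4,0,0.5],
    [0,0,4,0,0.5],
    [0,0,0,0,0.5],
    [0,0,0,0,0.5],
  ],
)

```text
time: 17.45
eef_pos: [0.5934, 0.0045, 0.248]
tcp_rot: [0.114, 0.699, -0.114, 0.697]
contact_force: [-0.9, 0.4, 0.6]
opening: 0.5
```

```bash
python3 - <<'E'
from h import *
togo([.52,.11,.25],71.5)
w=snap('wrist','w8');d=snap('side','s8');t=snap('top','t8')
a=cv2.resize(d['frame'][200:320,140:330,::-1],(400,253),interpolation=cv2.INTER_CUBIC)
b=cv2.resize(t['frame'][140:275,150:430,::-1],(400,193),interpolation=cv2.INTER_CUBIC)
out=np.zeros((600,800,3),np.uint8); out[:300,:400]=cv2.resize(w['frame'][:,:,::-1],(400,300),interpolation=cv2.INTER_AREA)
out[:253,400:]=a; out[300:493,400:]=b
out[300:,:400]=cv2.resize(w['frame'][40:250,250:530,::-1],(400,300),interpolation=cv2.INTER_CUBIC)
cv2.imwrite('pics/f8.png',out)
E
```

```text
t 17.45 tcp [0.5934 0.0045 0.248 ] tooly yaw 71.5 shift cm [ -0.19   7.68 -10.31] q [ -9.4   5.5 101.1   0.   73.4 -80.9] x-axis [-0.002  0.    -1.   ] open 0.5 F [-0.9  0.4  0.6]
turn about tool x (deg): [np.float64(0.0), np.float64(-180.0)]
```

The viewer limit is reached, so I'll check numerically with colour profiles along the board in both views.

```bash
python3 - <<'E'
from h import *
ctr=np.array([.529,.1415]);yb=np.array([np.cos(np.radians(71.5)),np.sin(np.radians(71.5))]);xb=np.array([yb[1],-yb[0]])
def prof(n,fish,x,z,ys):
    c=load(n); im=c['frame'].astype(np.float32); out=[]
    for y in ys:
        p=ctr+xb*x+yb*y; u,v=proj(c,[*p,z],fish); q=cv2.getRectSubPix(im,(1,1),(float(u),float(v)))[0,0]; out.append('%d:%d,%d,%d'%(round(y*1000),*q))
    print(n,x,z,' '.join(out))
ys=np.arange(-.066,.008,.002)
for x in(-.038,.038): prof('w8',True,x,.054,ys)
prof('t8',False,-.038,.054,ys); prof('t8',False,.038,.054,ys)
for x in(-.03,.0,.03): prof('t8',False,x,.052,np.arange(.098,.116,.002))
a,b=load('top0')['frame'],load('t8')['frame']
for n,(u,v) in dict(thick=(325,258),thin=(406,240),mallet=(372,212),cast=(247,137),ch1=(420,176),ch2=(122,235)).items():
    r=14; A=a[v-r:v+r,u-r:u+r].astype(int);B=b[v-r:v+r,u-r:u+r].astype(int); print(n,np.abs(A-B).mean().round(1), end=' ')
    s=cv2.phaseCorrelate(cv2.cvtColor(A.astype(np.uint8),7).astype(np.float32),cv2.cvtColor(B.astype(np.uint8),7).astype(np.float32)); print(np.round(s[0],2))
E
```

```text
w8 -0.038 0.054 -66:255,255,255 -64:255,255,255 -62:251,247,246 -60:185,138,118 -58:147,86,49 -56:149,90,53 -54:153,92,55 -52:154,92,55 -50:145,88,52 -48:126,76,46 -46:120,84,57 -44:249,213,140 -42:252,229,157 -40:252,233,163 -38:253,235,166 -36:251,228,155 -34:252,227,154 -32:253,224,149 -30:203,157,101 -28:180,133,85 -26:243,203,135 -24:247,213,142 -22:246,210,139 -20:244,208,138 -18:244,206,136 -16:246,211,139 -14:251,224,151 -12:254,218,144 -10:130,98,69 -8:65,51,44 -6:97,72,55 -4:255,220,146 -2:253,232,160 0:251,230,158 2:252,230,158 4:252,230,158 6:252,230,159 8:252,230,157
w8 0.038 0.054 -66:254,254,254 -64:255,255,255 -62:254,254,254 -60:211,181,172 -58:159,95,53 -56:166,99,57 -54:171,103,61 -52:164,99,58 -50:163,96,58 -48:139,83,51 -46:148,108,68 -44:251,218,143 -42:252,231,158 -40:253,234,162 -38:253,237,167 -36:252,232,160 -34:252,232,159 -32:253,238,168 -30:254,241,174 -28:255,244,181 -26:255,245,183 -24:255,244,181 -22:254,241,175 -20:254,239,171 -18:254,240,174 -16:254,242,175 -14:250,236,157 -12:81,59,46 -10:77,58,50 -8:75,58,50 -6:109,83,64 -4:255,222,148 -2:252,230,1
[... 1055 characters left out ...]
 -6:158,129,88 -4:220,183,123 -2:222,186,125 0:222,185,125 2:220,183,124 4:220,183,124 6:219,182,124 8:220,183,124
t8 -0.03 0.052 98:222,187,127 100:223,187,126 102:225,189,127 104:226,190,129 106:215,178,119 108:181,142,90 110:141,97,54 112:135,85,44 114:133,81,41
t8 0.0 0.052 98:210,174,117 100:211,175,117 102:212,177,119 104:214,178,120 106:202,167,111 108:162,127,79 110:142,99,57 112:132,84,44 114:135,85,44
t8 0.03 0.052 98:223,187,127 100:223,187,127 102:224,188,128 104:225,190,129 106:217,184,123 108:179,144,92 110:135,93,52 112:129,80,40 114:129,77,35
thick 6.3 [-0.02  0.02]
thin 5.6 [-0.    0.01]
mallet 6.1 [0.01 0.02]
cast 26.9 [-0.27 -0.41]
ch1 6.2 [0.04 0.06]
ch2 5.9 [ 0.02 -0.05]
```

```bash
python3 - <<'E'
from h import *
togo([.52,.11,.25]); from plant import sign_off; print(sign_off())
E
```

```text
t 17.6 tcp [0.5925 0.0051 0.2486] tooly yaw 71.55 shift cm [ -0.14   7.66 -10.19] q [ -9.3   5.3 101.3   0.   73.4 -80.9] x-axis [-0.  0. -1.] open 0.498 F [ 0.1 -0.4 -0.1]
the job is handed in; nothing more can be done
None
```

The blank is clamped with pad_mid, and I handed the job in at about 17.6 s with the arm clear. The sign-off reports no verdict.

**Choice of pad:** with the blank at the stop the gap measured about 52 mm, and the jaw was already fully backed off. The 40 mm pad needed about 12.5 mm of the jaw's 24 mm travel. I stood it upright with its rubber to the blank and slid the jaw forward about 13 mm by its handle. It stalled there at about 21 N along the board; I then eased off and let go.

**Last checks:**
- **Fit:** the wrist-camera colour profiles show jaw, pad and blank directly against one another with no board visible between them. The pad's 40 mm fits exactly between them.
- **Blank at the stop:** in the top view the blank meets the stop with no dark gap.
- **Other items:** pad_thin, pad_thick, the mallet and both chisels showed no shift in the top view (under 0.1 px).

**Less certain:**
- The cast's patch of the image changed between the two top views, with an apparent shift of about 0.5 px. I put this down to the arm or its shadow, since the arm never went near it.
- One top-view line along the board was unusable, probably because the arm blocked it.
- The 12-picture limit was reached before the final view, so the closing checks are numerical only. The last picture I saw showed the pad upright in the gap just before the jaw was closed.

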